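Ready the pestle over the mortar

TASK

Get the mortar ready for crushing a walnut: first take the walnut, lower it gently into the mortar and let it go on the bottom, not dropping or pressing it. Then draw the pestle up out of its wooden stand, tip it to a slant about half-way between upright and level, thick head downward, and finish holding it still in the gripper like that, head over the middle of the mortar's mouth and a few centimetres clear above the rim, touching nothing but the gripper. Leave the mortar where it stands and do not disturb the goods round about.

Things in the scene. Friction and masses are not known exactly. Their poses are not given: they have to be found in the camera images.
- walnut_center (a point): centre (19 mm up) of the loose walnut: a round brown nut, 40 mm across and 40 mm high, with a small flat seat 18 mm across; stands on the counter; 25 g; hard, grip it across the middle from above, any direction
- mortar_mouth (a point): centre of the open mouth of the mortar, level with its rim, 70 mm above the counter; z up. The mortar is a deep round bowl of mid-brown wood, loose but heavy (1.3 kg), 152 mm across outside at the rim, wall 7 mm (mouth 138 mm across inside, narrowing to about 125 mm at the floor)
- mortar_floor (a point): centre of the flat inner floor of the mortar, 58 mm below the rim and 12 mm above the counter
- mortar: the mortar itself; origin at the centre of its underside, z up
- walnut: the walnut; origin at the centre of its seat, z up
- pestle: the pestle: a pale wooden round club 150 mm long, 120 g, loose; origin at the centre of its foot (the end of the thick head), z runs along it from the head to the end of the handle. The head is 40 mm across for the first 40 mm or so, then it tapers to a straight round handle 24 mm across from 56 to 128 mm above the foot, with a knob 28 mm across at the very end. It stands upright in the stand, head down, its foot 8 mm above the counter, and comes out straight up
- pestle_head (a point): centre of the pestle's thick head, 20 mm from its foot along the pestle's axis
- pestle_handle (a point): point on the axis of the pestle's handle at which to grip it, 105 mm from its foot, 45 mm below the end of the handle (while it stands, 113 mm above the counter)
- pestle_stand: dark wooden block 90 x 90 x 48 mm fixed to the counter; origin at the centre of its underside; a round socket 44 mm across and 40 mm deep in the middle of its top holds the pestle
- oil_tin_near: bystander: round oil tin with a screw cap, 70 mm across, 128 mm high, the nearer of two; origin under its centre
- oil_tin_far: bystander: round oil tin like the other, farther from the robot; origin under its centre
- lip_balm: bystander: slim upright tube 17 mm across, 67 mm high; origin under its centre
Mind the look-alikes: they are no part of the job. Leave any turquoise look-alike of the pestle_stand alone.

How it is judged:
By the outcome, as a careful person would: the job done as asked, in the order asked, and still so for the second after the job is handed in, while the arm keeps its last pose, push and grip.
It also fails if it takes over 54 s, if anything falls off the work surface, if the arm or the gripper's body presses on something with over 40 N, if the wrist force passes 120 N, or if a joint passes its speed limit or range.

ROBOT

A 6-joint arm with a two-finger parallel gripper is mounted at the origin on a cart in front of the work surface, level with it; the furniture and walls round the work are solid. World frame = base frame: x ahead of the robot, y to its left, z up, the work surface at z = 0. Lengths are in m, angles in degrees, forces in N, time in s.
With the tool pointing down it reaches from about 0.35 to 0.875 m from the base axis. Payload 4.2 kg.
Tool frame: the origin (TCP) lies midway between the tips of the shut fingers; the grasp point (between the pads) lies 19 mm behind it; x points along the fingers, y is the direction in which the jaws open and shut, and the axes are right-handed (so a half turn about x gives the same grasp; the last joint's range is limited). The gripper opens to 87 mm and grips with 3 to 60 N. Pads are 19 mm wide; open, the fingers measure 117 mm over their backs; the gripper's body (75 mm by 190 mm) begins 51 mm behind the grasp point.
Start: joints at [86.322, 22.042, 0.453, 0, -68.411, -14.817], TCP at [0.198, 0.593, 0.223] pointing down, gripper open.
Joint ranges: [-179.83, 179.83], [-69.29, 118.12], [-61.27, 80.66], [-181.25, 117.63], [-171.15, -9.14], [-177.46, 177.46]. Speed limits (degrees/s): [159.86, 159.86, 180, 180, 180, 180].

INTERFACE

Orientations are given as a 3x3 rotation matrix whose columns are the frame's x, y, z axes.
In Python, from station import r gives the robot as it stands.
- The arm moves only by the tool play_rows, never from a script. Its argument "plan" is a list that holds one entry, the list of rows, each a list of 6 numbers: the shift along the tool's x, y, z in cm, then the turn, a rotation vector about the tool's x, y, z in units of 10 degrees (1.0 is 10 degrees). A call has 1 to 5 rows; each row is the pose to reach, as a shift and turn from the pose commanded when the call began, along the tool's axes at that moment; what a row does not reach only later rows make up. A row lasts 1/8 s, in which the tool goes at most 62.5 mm and 10.7 degrees, less where a joint would pass 70% of its speed; a pose out of reach is approached as far as the arm can. A call with a gripper value outside its range is refused whole. "hand" is the opening, from 0 (shut) to 1 (fully open), set as the call begins (left out, the last holds). The fingers move at their own pace and stop on an object; the grip force is fixed at half the most. Time passes only in rows, so rows that repeat a pose let the fingers close. It gives the time, the measured TCP pose, the force and the opening at its end, in the units of the state.
- r.sense(): the state, without advancing time (a new reading comes with each control period).
- r.capture(name): name is "side" or "top" or "wrist"; returns (picture, depth): 480x640x3 uint8, blue, green, red; 480x640 float32, m along the optical axis (not along the pixel's ray), 0 where there is no reading.
- r.get_calibration(name): a dict with "vfov" (degrees; the focal length in pixels is half the picture's height over the tangent of half this angle, whatever the lens; pixels are square), "cx", "cy" (the principal point, pixels), "rvec" (rotation vector, rad) and "tvec" (3), from world to camera coordinates, as OpenCV has them. Camera axes: x right, y down, z forward; pixel columns grow to the right and rows downward; lengths in m; the calibration is good to about 2 mm. A picture is of the moment at which its call begins: read the wrist's pose just before it. get_calibration takes no time and is no camera call; for the wrist camera it gives the pose at the moment of the call.
- r.finish_job(): hands the job in, once; it reports no verdict.
The state is a dict: "time_s": time; "joints": joint angles; "joint_velocities": joint speeds; "effort": joint torques, N m; "tcp_pos": TCP position; "ee_rot": TCP orientation; "wrist_force": force on the tool from outside, world axes, zero at the start; "moment": the same for the moment, N m; "gripper_width": opening from 0.0 (shut) to 1.0 (fully open).
Only numpy, scipy, OpenCV 4.12 (cv2) and the standard library are available. Lean on these libraries where they do the work, as an engineer would, in place of code of your own. Each camera call takes 0.05 s, during which the arm holds its last target.

## Working session

There is one attempt and no reset: what is moved stays moved. The work goes in short steps, Python scripts to look and compute and a tool call to move; the robot and the scene stay as the last step left them, time stands still between calls to the robot, and variables do not carry over. Pictures are saved under pics/ and viewed, and the job is handed in when it is done.

Besides the shell and the picture viewer there is one more tool, called after "Call:" as name(argument=value, ...), one argument or row to a line, values as JSON. play_rows: Moves the arm, as the interface text tells. Its arguments: {"type":"object","properties":{"plan":{"type":"array","items":{"type":"array","items":{"type":"array","items":{"type":"number"}}}},"hand":{"type":"number"}},"required":["plan"]}

```bash
ls; mkdir -p pics; python3 - <<'E'
from station import r
import cv2,numpy as np
s=r.sense();print(s)
for n in("side","top"):
    p,d=r.capture(n);cv2.imwrite(f"pics/{n}0.png",p);np.savez(f"pics/{n}0.npz",d=d,p=p)
    c=r.get_calibration(n);print(n,c, (d>0).mean())
E
```

```text
pics
{'time_s': 0.0, 'joints': array([ 8.63229675e+01,  2.20889028e+01,  3.79662045e-01, -2.98859405e-02,
       -6.84093188e+01, -1.48161502e+01]), 'joint_velocities': array([-0.07633016, -0.00529812,  0.06747478,  0.06188156, -0.08229062,
        0.00383873]), 'effort': array([-5.48005446e-04, -3.90668964e+01,  1.87402761e+01,  4.21992436e+00,
        1.10252472e-02, -1.90599062e-04]), 'tcp_pos': array([0.19803586, 0.59216424, 0.22147604]), 'ee_rot': array([[-6.16714538e-04, -3.17373659e-01, -9.48300364e-01],
       [-2.03384101e-03, -9.48298185e-01,  3.17374253e-01],
       [-9.99997742e-01,  2.12442149e-03, -6.06582872e-05]]), 'wrist_force': array([-0.84676344,  0.43713438,  0.28422649]), 'moment': array([ 0.05883869,  0.00714779, -0.04432501]), 'gripper_width': 0.9971565328880567}
side {'vfov': 57.24965197617736, 'cx': 310.24604934832035, 'cy': 244.35429931541515, 'rvec': array([ 0.56886167, -2.63556491,  1.18458154]), 'tvec': array([0.39394341, 0.43769797, 0.55148375])} 0.9958626302083333
top {'vfov': 57.912716524809426, 'cx': 315.4201636731409, 'cy': 236.73112610193397, 'rvec': array([ 2.20457871, -2.00786289,  0.21460518]), 'tvec': array([-0.39465059,  0.58425246,  1.00924389])} 0.99603515625
```

View pics/side0.png

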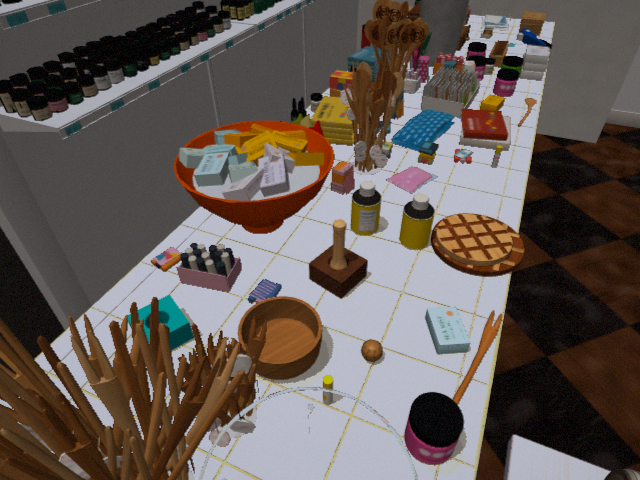

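View pics/top0.png

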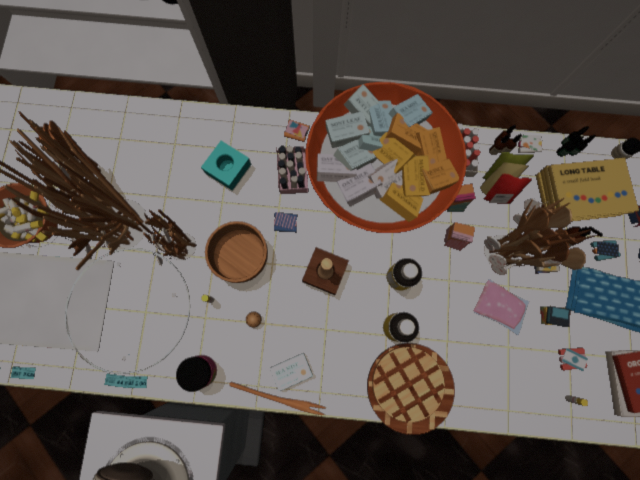

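The walnut is at side (372,350) / top (254,319), the mortar at side (280,335) / top (237,251), and the pestle in its dark stand at side (338,260) / top (326,268). The lip balm is at side (328,388), and the oil tins are at side (366,208) and (416,221). The turquoise stand at top (226,165) is the look-alike, so I'll leave it alone.

```bash
cat > h.py <<'E'
import cv2,numpy as np
from station import r
def cal(n):
    c=r.get_calibration(n);R=cv2.Rodrigues(np.array(c["rvec"]))[0];t=np.array(c["tvec"]).reshape(3)
    f=240/np.tan(np.radians(c["vfov"]/2));return R,t,f,c["cx"],c["cy"]
def proj(k,X):
    R,t,f,cx,cy=k;P=np.atleast_2d(X)@R.T+t;return np.c_[f*P[:,0]/P[:,2]+cx,f*P[:,1]/P[:,2]+cy]
def ray(k,uv):
    R,t,f,cx,cy=k;uv=np.atleast_2d(uv).astype(float);d=np.c_[(uv[:,0]-cx)/f,(uv[:,1]-cy)/f,np.ones(len(uv))]@R
    return -R.T@t,d
def plane(k,uv,z):
    o,d=ray(k,uv);return o+d*((z-o[2])/d[:,2])[:,None]
def cloud(k,d):
    v,u=np.mgrid[:480,:640];o,dd=ray(k,np.c_[u.ravel(),v.ravel()])
    return (o+dd*d.reshape(-1,1)).reshape(480,640,3)
E
python3 - <<'E'
from h import *
for n in("side","top"):
    k=cal(n);print(n,"cam at",-k[0].T@k[1]); 
    print(proj(k,[[0,0,0],[.198,.593,.223]]))
    z=np.load(f"pics/{n}0.npz");C=cloud(k,z['d'])
    pts={"side":dict(walnut=(372,350),mortarfl=(280,350),stand=(330,280),knob=(338,224),balm=(328,380),tinA=(366,186),tinB=(418,200)),
     "top":dict(walnut=(254,319),mortarfl=(237,251),knob=(326,265),balm=(207,298),tinA=(407,272),tinB=(402,327),table=(290,320))}[n]
    for a,(u,v) in pts.items():print(n,a,C[v,u].round(3))
E
```

```text
side cam at [0.29144914 0.27316132 0.70096044]
[[ 624.36547729  593.36239294]
 [  55.49986235 3928.82772057]]
side walnut [ 0.4   -0.192  0.035]
side mortarfl [0.291 0.273 0.701]
side stand [ 0.537 -0.322  0.035]
side knob [ 0.538 -0.362  0.155]
side balm [ 0.441 -0.086  0.066]
side tinA [ 0.546 -0.553  0.126]
side tinB [ 0.421 -0.546  0.125]
top cam at [ 0.39680192 -0.35538917  1.10991893]
[[ 145.80822622  487.82967686]
 [-182.49780912  386.6637075 ]]
top walnut [ 0.406 -0.208  0.037]
top mortarfl [ 0.573 -0.14   0.009]
top knob [ 0.537 -0.369  0.156]
top balm [ 0.445 -0.095  0.067]
top tinA [ 0.542 -0.554  0.131]
top tinB [ 0.419 -0.55   0.129]
top table [ 0.413 -0.294  0.002]
```

```bash
python3 - <<'E'
import cv2,numpy as np
p=cv2.imread("pics/top0.png")[200:360,180:440];cv2.imwrite("pics/topcrop.png",cv2.resize(p,None,fx=3,fy=3))
p=cv2.imread("pics/side0.png")[160:440,210:490];cv2.imwrite("pics/sidecrop.png",cv2.resize(p,None,fx=2.1,fy=2.1))
E
```

```text
(no output)
```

View pics/topcrop.png

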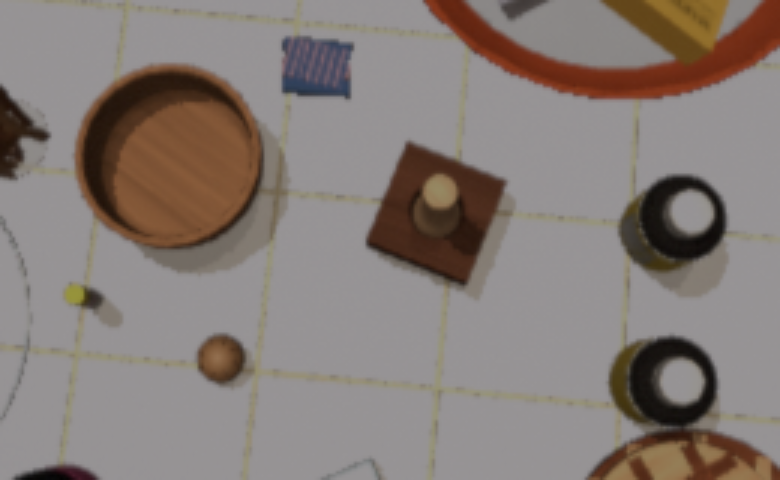

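View pics/sidecrop.png

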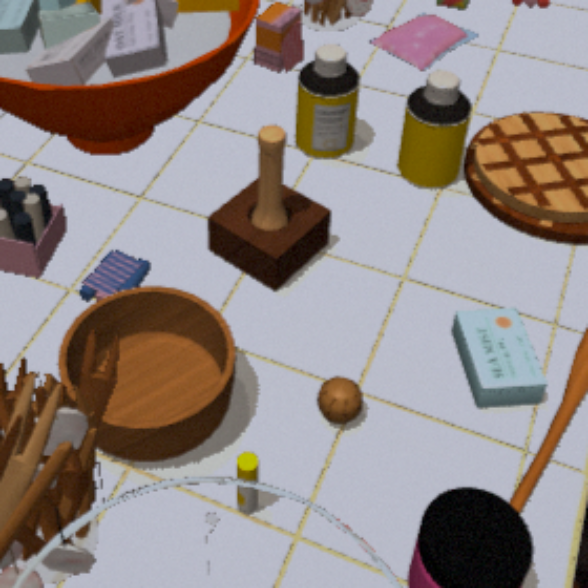

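```bash
python3 - <<'E'
from h import *
ks={n:cal(n) for n in("side","top")}
Z={n:np.load(f"pics/{n}0.npz") for n in ks}
C={n:cloud(ks[n],Z[n]['d']) for n in ks}
t=C["top"];s=C["side"]
def box(c,x0,x1,y0,y1,z0,z1):
    m=(c[...,0]>x0)&(c[...,0]<x1)&(c[...,1]>y0)&(c[...,1]<y1)&(c[...,2]>z0)&(c[...,2]<z1);return m
# mortar rim
for n in ks:
    m=box(C[n],.47,.68,-.25,-.04,.062,.076)
    P=C[n][m];print(n,"rim",len(P),P.mean(0))
    (cx,cy),rad=cv2.minEnclosingCircle(P[:,:2].astype(np.float32));print(cx,cy,rad)
    A=np.c_[2*P[:,:2],np.ones(len(P))];q=np.linalg.lstsq(A,(P[:,:2]**2).sum(1),rcond=None)[0];print("fit",q[:2],np.sqrt(q[2]+q[0]**2+q[1]**2))
    # walnut sphere fit
    m=box(C[n],.36,.45,-.26,-.15,.008,.06);P=C[n][m];A=np.c_[2*P,np.ones(len(P))];q=np.linalg.lstsq(A,(P**2).sum(1),rcond=None)[0];print("walnut",len(P),q[:3],np.sqrt(q[3]+(q[:3]**2).sum()))
    vv,uu=np.nonzero(m);print(" px",uu.mean(),vv.mean(),plane(ks[n],[(uu.min()+uu.max())/2,(vv.min()+vv.max())/2],.019))
    # pestle handle
    m=box(C[n],.48,.6,-.44,-.3,.07,.2);P=C[n][m];print("pestle",len(P),P.max(0))
    for a in np.arange(.07,.16,.015):
        w=P[(P[:,2]>a)&(P[:,2]<a+.015)]
        if len(w)>3:print("  ",a.round(3),len(w),w.mean(0).round(4),np.ptp(w,axis=0).round(3))
    m=box(C[n],.45,.63,-.45,-.27,.04,.056);P=C[n][m];rc=cv2.minAreaRect(P[:,:2].astype(np.float32));print("stand",rc)
# height map 
g=np.zeros((40,60))
for n in ks:
    P=C[n][(C[n][...,2]>.01)&(Z[n]['d']>0)].reshape(-1,3)
    i=((P[:,0]-.1)/.02).astype(int);j=((.4-P[:,1])/.02).astype(int);k=(i>=0)&(i<40)&(j>=0)&(j<60)
    np.maximum.at(g,(i[k],j[k]),P[k,2])
print("rows x .88->.1, cols y .4->-.8, in cm")
print("      "+" ".join(f"{.4-.02*j:+.1f}"[:4].ljust(3*5-1) for j in range(0,60,5)))
for i in range(35,-1,-1):print(f"{.1+.02*i:.2f} "+"".join(f"{int(g[i,j]*100):3d}" if g[i,j]>0 else "  ." for j in range(60)))
E
```

```text
side rim 1050 [ 0.55665739 -0.14658201  0.06808526]
0.5622231364250183 -0.14646917581558228 0.07778570801019669
fit [ 0.56023661 -0.1450191 ] 0.07197921429039486
walnut 378 [ 0.40348733 -0.20215954  0.01995914] 0.01909841151707575
 px 371.7275132275132 350.25132275132273 [[ 0.40346294 -0.20150599  0.019     ]]
pestle 438 [ 0.55079904 -0.35437308  0.15793282]
   0.07 61 [ 0.5349 -0.3608  0.0776] [0.023 0.016 0.015]
   0.085 65 [ 0.5354 -0.3607  0.0924] [0.023 0.016 0.015]
   0.1 64 [ 0.5354 -0.3605  0.1072] [0.024 0.015 0.015]
   0.115 63 [ 0.5349 -0.3596  0.1227] [0.02  0.013 0.015]
   0.13 62 [ 0.5343 -0.36    0.1378] [0.022 0.021 0.015]
   0.145 123 [ 0.5365 -0.364   0.1524] [0.026 0.026 0.013]
stand ((0.5378791093826294, -0.36871573328971863), (0.09364685416221619, 0.09205494821071625), 73.61373901367188)
top rim 598 [ 0.56496769 -0.14415767  0.06909005]
0.5663682222366333 -0.1320832520723343 0.09191348403692245
fit [ 0.5641497  -0.14674994] 0.0725149737852823
walnut 205 [ 0.40664068 -0.20407719  0.02138489] 0.018476673222539406
 px 253.28780487804877 318.78536585365856 [[ 0.40641
[... 6696 characters left out ...]
.  .  .  .  .  .  .  .  .  .  .  .  .  .  .  .  .  .  .  .  .  .  .  .  .  .  .  .  .  .  .  .  .  .  .  .  1  1  1  1  .  .  .  .  .  .  .  .
0.14   .  .  .  .  .  .  .  .  .  .  .  .  .  .  .  .  .  .  .  .  .  .  .  .  .  .  .  .  .  .  .  .  .  .  .  .  .  .  .  .  .  .  .  .  .  .  .  .  .  .  .  .  .  .  .  .  .  .  .  .
0.12   .  .  .  .  .  .  .  .  .  .  .  .  .  .  .  .  .  .  .  .  .  .  .  .  .  .  .  .  .  .  .  .  .  .  .  .  .  .  .  .  .  .  .  .  .  .  .  .  .  .  .  .  .  .  .  .  .  .  .  .
0.10   .  .  .  .  .  .  .  .  .  .  .  .  .  .  .  .  . 18 20 20 20 20 19  .  .  .  .  .  .  .  .  .  .  .  .  .  .  .  .  .  .  .  .  .  .  .  .  .  .  .  .  .  .  .  .  .  .  .  .  .
```

```bash
python3 - <<'E'
from h import *
k=cal("wrist");p,d=r.capture("wrist");cv2.imwrite("pics/w0.png",p)
s=r.sense();R=s['ee_rot'];o=-k[0].T@k[1]
print("cam in tool",R.T@(o-s['tcp_pos']),"fwd in tool",R.T@k[0][2])
C=cloud(k,d);
m=(d>0)
P=C[m];print(P.min(0),P.max(0))
i=((P[:,0]+.4)/.05).astype(int);j=((1.3-P[:,1])/.05).astype(int);g=np.zeros((40,40));kk=(i>=0)&(i<40)&(j>=0)&(j<40);np.maximum.at(g,(i[kk],j[kk]),P[kk,2])
print((g*100).astype(int)[:28,:28])
E
```

```text
cam in tool [-0.16245285 -0.0005319  -0.063993  ] fwd in tool [9.70356248e-01 1.89154906e-04 2.41678954e-01]
[-1.32402888 -0.52295412 -0.91188359] [1.03930083 1.38719615 0.34370389]
[[ 0  0  0  0  0  0  0  0  0  0  0  0  0  0  0  0  0  0  0  0  0  0  0  0
   0  0  0  0]
 [ 0  0  0  0  0  0  0  0  0  0  0  0  0  0  0  0  0  0  0  0  0  0  0  0
   0  0  0  0]
 [ 0  0  0  0  0  0  0  0  0  0  0  0  0  0  0  0  0  0  0  0  0  0  0  0
   0  0  0  0]
 [ 0  0  0  0  0  0  0  0  0  0  0  0  0  0  0  0  0  0  0  0  0  0  0  0
   0  0  0  0]
 [ 0  0  0  0  0  0  0  0  0  0  0  0  0  0  0  0  0  0  0  0  0  0  0  0
   0  0  0  0]
 [ 0  0  0  0  0  0  0  0  0  0  0  0  0  0  0  0  0  0  0  0  0  0  0  0
   0  0  0  0]
 [ 0  0  0  0  0  0  0  0  0  0  0  0  0  0  0  0  0  0  0  0  0  0  0  0
   0  0  0  0]
 [ 0  0  0  0  0  0  0  0  0  0  0  0  0  0  0  0  0  0  0  0  0  0  0  0
   0  0  0  0]
 [ 0  0  0  0  0  0  0  0  0  0  0  0  0  0  0  0  0  0  0  0  0  0  0  0
   0  0  0  0]
 [ 0  0  0  0  0  0  0  0  0  0  0  0  0  0  0  0  0  0  0  0  0  0  0  0
   0  0  0  0]
 [ 0  0  0  0  0  0  0  0  0
[... 874 characters left out ...]
0  0  0  0  0  0  0  0  0  0  0  0  0  0  0  0  0  0  0  0  0
   0  0  0  0]
 [ 0  0  0  0  0  0  0  0  0  0  0  0  0  0  0  0  0  0  0  0  0  0  0  0
   0  0  0  0]
 [ 0  0  0  0  0  0  0  0  0  0  0  0  0  0  0  0  0  0  0  0  0  0  0  0
   0  0  0  0]
 [ 0  0  0  0  0  0  0  0  0  0  0  0  0  0  0  0  0  0  0  0  0  0  0  0
   0  0  0  0]
 [ 0  0  0  0  0  0  0  0  0  0  0  0  0  0  0  0  0  0  0  0  0  0  0  0
   0  0  0  0]
 [ 0  0  0  0  0  0  0  0  0  0  0  0  0  0  0  0  0  0  0  0  0  0  0  0
   0  0  0  0]
 [ 0  0  0  0  0  0  0  0  0  0  0  0  0  0  0  0  0  0  0  0  0  0  0  0
   0  0  0  0]
 [ 0  0  0  0  0  0  0  0  0  0  0  0  0  0  0  0  0  0  0  0  0  0  0  0
   0  0  0  0]]
```

View pics/w0.png

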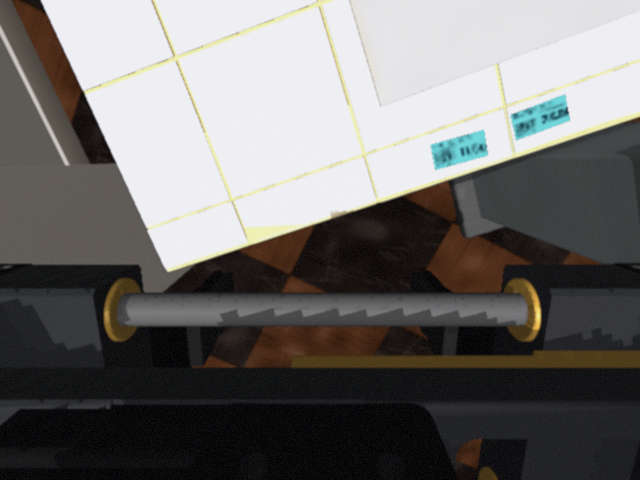

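The gripper's long axis is its jaw axis, and the camera sits on the tool's −z side. I'll swing around the tall twigs at (0.46, 0.1) close to the base and high, using waypoints.

```bash
cat >> h.py <<'E'
from scipy.spatial.transform import Rotation as Ro
def down(yaw):
    a=np.radians(yaw);y=np.array([np.cos(a),np.sin(a),0]);x=np.array([0,0,-1.]);return np.c_[x,y,np.cross(x,y)]
def mv(p0,R0,p,R):
    sh=R0.T@(np.array(p)-p0)*100;rv=Ro.from_matrix(R0.T@R).as_rotvec(degrees=True)/10
    return np.r_[sh,rv].round(2)
E
cat > go.py <<'E'
# usage: go.py x y z yaw  [x y z yaw ...]: each waypoint relative to previous one
import sys
from h import *
s=r.sense();p,R=s['tcp_pos'],s['ee_rot']
print("t",round(s['time_s'],2),"p",p.round(4),"F",s['wrist_force'].round(1),"w",round(s['gripper_width'],3),"j",s['joints'].round(1))
a=list(map(float,sys.argv[1:]))
for i in range(0,len(a),4):
    q=np.array(a[i:i+3]);Q=down(a[i+3]);print(mv(p,R,q,Q).tolist());p,R=q,Q
E
python3 go.py .21 .364 .36 225.5 .344 .16 .42 190.5 .374 -.066 .36 155.5 .405 -.203 .15 138.5
```

```text
t 0.15 p [0.1981 0.5923 0.2217] F [ 0.6  0.7 -0.2] w 0.998 j [ 86.3  22.1   0.4  -0.  -68.4 -14.8]
[-13.79, 21.3, -8.37, 2.6, -0.0, -0.01]
[-6.0, 5.16, -23.86, 3.5, 0.0, 0.0]
[6.0, 1.17, -22.77, 3.5, 0.0, 0.0]
[21.0, -8.5, -11.18, 1.7, 0.0, 0.0]
```

Call:
play_rows(
  plan=[
    [[-13.8,21.3,-8.4,2.6,0,0],[-13.8,21.3,-8.4,2.6,0,0],[-13.8,21.3,-8.4,2.6,0,0],[-13.8,21.3,-8.4,2.6,0,0],[-13.8,21.3,-8.4,2.6,0,0]],
  ],
)

```text
time_s: 0.78
tcp_pos: [0.2106, 0.3622, 0.3634]
ee_rot: [[0.001, -0.701, -0.713], [0.006, -0.713, 0.701], [-1.0, -0.005, 0.003]]
wrist_force: [0.5, -0.8, -0.0]
gripper_width: 1.001
```

Call:
play_rows(
  plan=[
    [[-6,5.2,-23.9,3.5,0,0],[-6,5.2,-23.9,3.5,0,0],[-6,5.2,-23.9,3.5,0,0],[-6,5.2,-23.9,3.5,0,0],[-6,5.2,-23.9,3.5,0,0]],
  ],
)

```text
time_s: 1.4
tcp_pos: [0.3462, 0.157, 0.4209]
ee_rot: [[0.001, -0.985, -0.175], [0.0, -0.175, 0.985], [-1.0, -0.001, 0.0]]
wrist_force: [0.2, 0.6, -0.3]
gripper_width: 1.002
```

Call:
play_rows(
  plan=[
    [[6,1.2,-22.8,3.5,0,0],[6,1.2,-22.8,3.5,0,0],[6,1.2,-22.8,3.5,0,0],[6,1.2,-22.8,3.5,0,0],[6,1.2,-22.8,3.5,0,0]],
  ],
)

```text
time_s: 2.02
tcp_pos: [0.3736, -0.0684, 0.3583]
ee_rot: [[-0.005, -0.908, 0.419], [-0.0, 0.419, 0.908], [-1.0, 0.004, -0.003]]
wrist_force: [-0.8, 1.2, -0.2]
gripper_width: 0.997
```

Call:
play_rows(
  plan=[
    [[21,-8.5,-11.2,1.7,0,0],[21,-8.5,-11.2,1.7,0,0],[21,-8.5,-11.2,1.7,0,0],[21,-8.5,-11.2,1.7,0,0],[21,-8.5,-11.2,1.7,0,0]],
  ],
)

```text
time_s: 2.65
tcp_pos: [0.4032, -0.2033, 0.1461]
ee_rot: [[-0.01, -0.749, 0.663], [0.002, 0.663, 0.749], [-1.0, 0.009, -0.005]]
wrist_force: [-0.3, -0.7, -0.8]
gripper_width: 1.001
```

```bash
python3 - <<'E'
from h import *
s=r.sense()
k=cal("wrist");p,d=r.capture("wrist");cv2.imwrite("pics/w1.png",p)
np.savez("pics/w1.npz",p=p,d=d)
R=s['ee_rot'];print(s['tcp_pos'],s['joints'].round(1),np.degrees(np.arctan2(R[1,1],R[0,1])))
print(proj(k,[[.405,-.203,.019]]))
C=cloud(k,d);c=C
m=(c[...,0]>.36)&(c[...,0]<.45)&(c[...,1]>-.26)&(c[...,1]<-.15)&(c[...,2]>.008)&(c[...,2]<.055)
P=C[m];A=np.c_[2*P,np.ones(len(P))];q=np.linalg.lstsq(A,(P**2).sum(1),rcond=None)[0];print("walnut",len(P),q[:3],np.sqrt(q[3]+(q[:3]**2).sum()))
E
python3 go.py .405 -.203 .005 138.5
```

```text
[ 0.40319675 -0.2033335   0.14606332] [ -6.1   9.9 -28.9  -0.1 -51.8 -35.4] 138.4664433191024
[[317.04121901 237.1203806 ]]
walnut 1702 [ 0.40333022 -0.20291012  0.02018209] 0.01942286388311742
t 2.7 p [ 0.4047 -0.2032  0.1483] F [ 0.4 -0.2  0.7] w 0.998 j [ -6.    9.7 -28.8  -0.  -51.8 -35.4]
[14.33, -0.07, 0.08, 0.01, -0.02, -0.03]
```

View pics/w1.png

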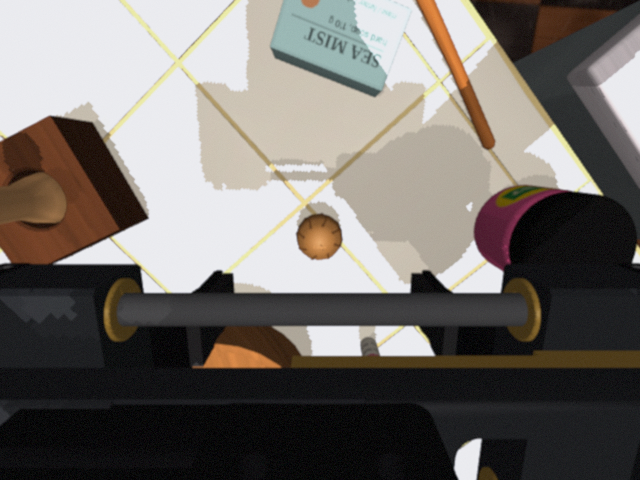

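Call:
play_rows(
  plan=[
    [[6,0,0.1,0,0,0],[10,0,0.1,0,0,0],[13,0,0.1,0,0,0],[14.2,0,0.1,0,0,0],[14.2,0,0.1,0,0,0]],
  ],
)

```text
time_s: 3.32
tcp_pos: [0.407, -0.2026, 0.0093]
ee_rot: [[0.001, -0.75, 0.661], [-0.0, 0.661, 0.75], [-1.0, -0.001, 0.001]]
wrist_force: [0.6, -0.7, -0.0]
gripper_width: 0.999
```

```bash
python3 go.py .404 -.203 .005 138.5
```

```text
t 3.33 p [ 0.407  -0.2026  0.0093] F [ 0.6 -0.7 -0. ] w 0.999 j [ -5.9  22.5 -37.8   0.  -29.6 -35.5]
[0.43, 0.2, -0.23, 0.01, 0.0, 0.01]
```

Call:
play_rows(
  plan=[
    [[0.3,0.1,-0.2,0,0,0],[0.3,0.1,-0.2,0,0,0]],
  ],
)

```text
time_s: 3.58
tcp_pos: [0.4041, -0.2042, 0.0064]
ee_rot: [[0.002, -0.749, 0.663], [-0.0, 0.663, 0.749], [-1.0, -0.002, 0.001]]
wrist_force: [-0.4, 0.3, 0.1]
gripper_width: 0.996
```

Call:
play_rows(
  plan=[
    [[0,0,0,0,0,0],[0,0,0,0,0,0],[0,0,0,0,0,0],[0,0,0,0,0,0],[0,0,0,0,0,0]],
  ],
  hand=0.3,
)

```text
time_s: 4.2
tcp_pos: [0.4036, -0.2042, 0.0055]
ee_rot: [[-0.0, -0.749, 0.663], [0.0, 0.663, 0.749], [-1.0, 0.0, -0.0]]
wrist_force: [0.4, -0.6, 0.1]
gripper_width: 0.516
```

```bash
python3 go.py .404 -.203 .15 138.5 .56 -.148 .15 151
```

```text
t 4.2 p [ 0.4036 -0.2042  0.0055] F [ 0.4 -0.6  0.1] w 0.516 j [ -6.1  22.8 -38.2   0.  -28.9 -35.4]
[-14.45, 0.05, 0.11, 0.0, -0.0, -0.0]
[0.0, -8.04, 14.46, -1.25, 0.0, 0.0]
```

Call:
play_rows(
  plan=[
    [[0,0,0,0,0,0],[0,0,0,0,0,0],[0,0,0,0,0,0]],
  ],
  hand=0.3,
)

```text
time_s: 4.58
tcp_pos: [0.4037, -0.2041, 0.0056]
ee_rot: [[0.0, -0.749, 0.663], [-0.0, 0.663, 0.749], [-1.0, -0.0, -0.0]]
wrist_force: [0.3, -0.1, -0.1]
gripper_width: 0.434
```

Call:
play_rows(
  plan=[
    [[-0.5,0,0,0,0,0],[-3,0,0,0,0,0],[-8,0,0,0,0,0],[-14.5,0,0.1,0,0,0],[-14.5,0,0.1,0,0,0]],
  ],
)

```text
time_s: 5.2
tcp_pos: [0.4076, -0.204, 0.1557]
ee_rot: [[0.012, -0.75, 0.662], [-0.002, 0.662, 0.75], [-1.0, -0.011, 0.006]]
wrist_force: [0.8, -0.2, -0.8]
gripper_width: 0.436
```

```bash
python3 - <<'E'
from h import *
p,d=r.capture("wrist");cv2.imwrite("pics/w2.png",p)
E
python3 go.py .56 -.148 .15 151
```

```text
t 5.25 p [ 0.4057 -0.2035  0.1533] F [-0.3 -0.3 -0.3] w 0.439 j [ -6.    9.1 -28.7   0.  -51.8 -35.5]
[0.43, -7.88, 14.38, -1.25, 0.02, 0.03]
```

View pics/w2.png

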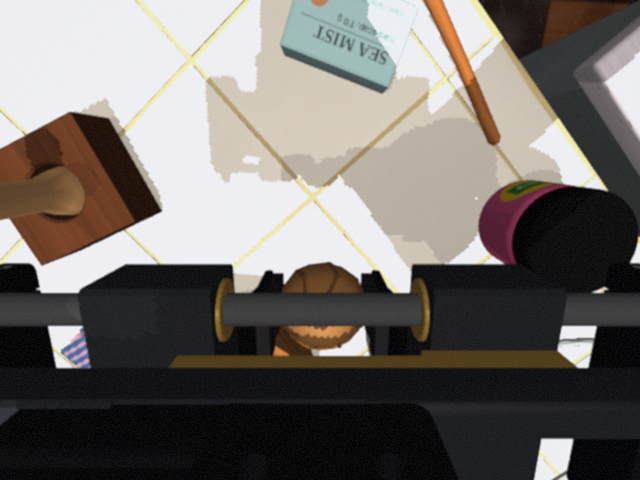

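Call:
play_rows(
  plan=[
    [[0.4,-4,7.2,-0.6,0,0],[0.4,-8,14.5,-1.25,0,0],[0.4,-8,14.5,-1.25,0,0],[0.4,-8,14.5,-1.25,0,0],[0.4,-8,14.5,-1.25,0,0]],
  ],
)

```text
time_s: 5.88
tcp_pos: [0.5587, -0.1478, 0.1448]
ee_rot: [[-0.004, -0.874, 0.485], [0.0, 0.485, 0.874], [-1.0, 0.004, -0.002]]
wrist_force: [0.3, -0.1, -0.6]
gripper_width: 0.437
```

```bash
python3 - <<'E'
from h import *
s=r.sense();print(s['tcp_pos'])
for n in ("wrist","side","top"):
    k=cal(n);p,d=r.capture(n);cv2.imwrite(f"pics/{n}3.png",p);C=cloud(k,d)
    m=(C[...,0]>.47)&(C[...,0]<.65)&(C[...,1]>-.24)&(C[...,1]<-.06)&(C[...,2]>.062)&(C[...,2]<.076)
    P=C[m]
    if len(P)>20:
      A=np.c_[2*P[:,:2],np.ones(len(P))];q=np.linalg.lstsq(A,(P[:,:2]**2).sum(1),rcond=None)[0];print(n,len(P),"fit",q[:2],np.sqrt(q[2]+q[0]**2+q[1]**2))
E
python3 go.py .562 -.147 .019 151
```

```text
[ 0.55867602 -0.14775262  0.14480935]
wrist 4743 fit [ 0.56108538 -0.14737162] 0.07121549235139661
side 852 fit [ 0.56023172 -0.14487697] 0.07189163454866133
top 322 fit [ 0.56400747 -0.14862146] 0.07190280558820804
t 6.03 p [ 0.559  -0.1482  0.1463] F [-1.  -0.3 -0.4] w 0.434 j [  1.2  21.3 -12.4  -0.  -56.4 -30.2]
[12.73, -0.22, 0.26, -0.0, -0.0, -0.01]
```

View pics/wrist3.png

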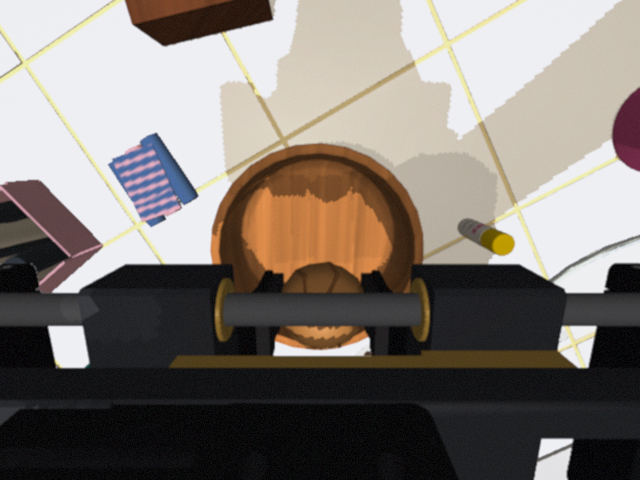

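View pics/side3.png

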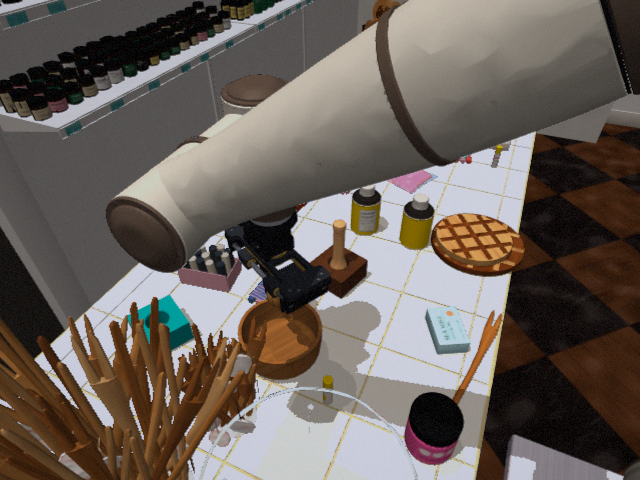

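Call:
play_rows(
  plan=[
    [[3,-0.2,0.3,0,0,0],[7,-0.2,0.3,0,0,0],[10,-0.2,0.3,0,0,0],[11.5,-0.2,0.3,0,0,0],[11.5,-0.2,0.3,0,0,0]],
  ],
)

```text
time_s: 6.65
tcp_pos: [0.5628, -0.1464, 0.0312]
ee_rot: [[-0.001, -0.874, 0.485], [-0.0, 0.485, 0.874], [-1.0, 0.001, -0.001]]
wrist_force: [-0.4, -0.3, 1.3]
gripper_width: 0.434
```

Call:
play_rows(
  plan=[
    [[0,0,0,0,0,0],[0,0,0,0,0,0]],
  ],
)

```text
time_s: 6.9
tcp_pos: [0.5644, -0.1462, 0.0329]
ee_rot: [[0.003, -0.875, 0.485], [-0.0, 0.485, 0.875], [-1.0, -0.002, 0.001]]
wrist_force: [-0.4, -0.2, -0.3]
gripper_width: 0.435
```

```bash
python3 go.py .562 -.147 .018 151
```

```text
t 6.9 p [ 0.5644 -0.1462  0.0329] F [-0.4 -0.2 -0.3] w 0.435 j [  1.4  29.4 -18.6   0.  -41.9 -30.4]
[1.49, 0.17, -0.19, 0.0, 0.01, 0.01]
```

Call:
play_rows(
  plan=[
    [[0.5,0,0,0,0,0],[1,0,-0.1,0,0,0],[1.1,0,-0.1,0,0,0],[1.1,0,-0.1,0,0,0],[1.1,0,-0.1,0,0,0]],
  ],
)

```text
time_s: 7.52
tcp_pos: [0.5631, -0.147, 0.0206]
ee_rot: [[0.0, -0.875, 0.485], [-0.0, 0.485, 0.875], [-1.0, -0.0, 0.0]]
wrist_force: [-0.3, 0.6, -0.9]
gripper_width: 0.436
```

Call:
play_rows(
  plan=[
    [[0,0,0,0,0,0],[0,0,0,0,0,0]],
  ],
)

```text
time_s: 7.78
tcp_pos: [0.5631, -0.147, 0.0206]
ee_rot: [[0.0, -0.875, 0.485], [-0.0, 0.485, 0.875], [-1.0, -0.0, 0.0]]
wrist_force: [0.0, -0.3, -0.9]
gripper_width: 0.434
```

Call:
play_rows(
  plan=[
    [[0.1,0,0,0,0,0],[0.2,0,0,0,0,0],[0.2,0,0,0,0,0]],
  ],
)

```text
time_s: 8.15
tcp_pos: [0.5629, -0.147, 0.0184]
ee_rot: [[-0.0, -0.875, 0.485], [0.0, 0.485, 0.875], [-1.0, 0.0, -0.0]]
wrist_force: [-0.1, -0.2, -0.5]
gripper_width: 0.435
```

Call:
play_rows(
  plan=[
    [[0.1,0,0,0,0,0],[0.1,0,0,0,0,0]],
  ],
)

```text
time_s: 8.4
tcp_pos: [0.5631, -0.147, 0.0176]
ee_rot: [[0.0, -0.875, 0.485], [-0.0, 0.485, 0.875], [-1.0, -0.0, 0.0]]
wrist_force: [0.5, -1.1, 0.5]
gripper_width: 0.436
```

Call:
play_rows(
  plan=[
    [[0,0,0,0,0,0],[0,0,0,0,0,0],[0,0,0,0,0,0],[0,0,0,0,0,0]],
  ],
  hand=0.65,
)

```text
time_s: 8.9
tcp_pos: [0.563, -0.147, 0.0175]
ee_rot: [[-0.0, -0.875, 0.485], [-0.0, 0.485, 0.875], [-1.0, 0.0, -0.0]]
wrist_force: [-0.3, 0.4, -0.1]
gripper_width: 0.646
```

Call:
play_rows(
  plan=[
    [[-1,0,0,0,0,0],[-4,0,0,0,0,0],[-9,0,0,0,0,0],[-15,0,0,0,0,0],[-21,0,0,0,0,0]],
  ],
)

```text
time_s: 9.52
tcp_pos: [0.5627, -0.147, 0.2303]
ee_rot: [[0.001, -0.875, 0.485], [-0.0, 0.485, 0.875], [-1.0, -0.001, 0.0]]
wrist_force: [0.6, -0.4, -0.1]
gripper_width: 0.647
```

```bash
python3 - <<'E'
from h import *
s=r.sense();print(s['tcp_pos'])
for n in ("wrist",):
    k=cal(n);p,d=r.capture(n);cv2.imwrite(f"pics/{n}4.png",p);C=cloud(k,d)
    P=C[(C[...,0]>.51)&(C[...,0]<.615)&(C[...,1]>-.20)&(C[...,1]<-.095)&(C[...,2]>.02)&(C[...,2]<.06)]
    A=np.c_[2*P,np.ones(len(P))];q=np.linalg.lstsq(A,(P**2).sum(1),rcond=None)[0];print("walnut",len(P),q[:3],np.sqrt(q[3]+(q[:3]**2).sum()),P[:,2].max())
E
python3 go.py .538 -.367 .26 63
```

```text
[ 0.56265699 -0.14704404  0.2303474 ]
walnut 1691 [ 0.57116949 -0.13797364 -0.00280449] 0.06161295582522437 0.059994552655897426
t 9.57 p [ 0.5671 -0.1484  0.2404] F [ 2.1 -1.   7.3] w 0.649 j [  1.3  17.   -4.5   0.3 -67.5 -30.3]
[-1.92, -8.04, -20.54, 8.81, 0.1, 0.06]
```

View pics/wrist4.png

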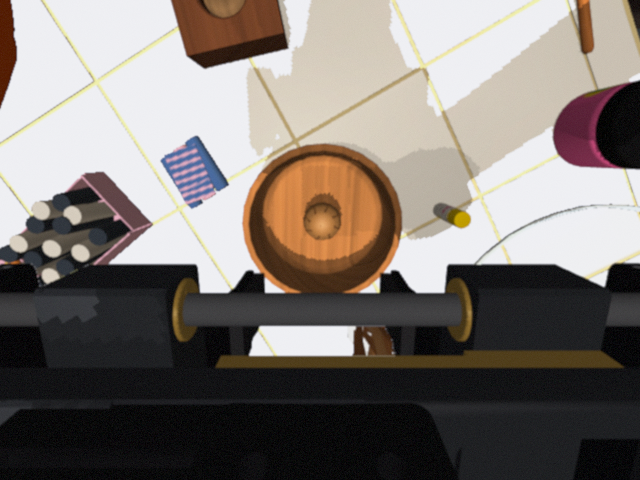

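The walnut stands free on the mortar floor near its centre, at px (322,218). Next is the pestle.

Call:
play_rows(
  plan=[
    [[-1.9,-4,-10,4.4,0,0],[-1.9,-8,-20.5,8.8,0,0],[-1.9,-8,-20.5,8.8,0,0],[-1.9,-8,-20.5,8.8,0,0],[-1.9,-8,-20.5,8.8,0,0]],
  ],
  hand=0.8,
)

```text
time_s: 10.2
tcp_pos: [0.5326, -0.3678, 0.2465]
ee_rot: [[0.0, -0.117, 0.993], [-0.0, 0.993, 0.117], [-1.0, -0.0, 0.0]]
wrist_force: [0.5, 0.9, -0.3]
gripper_width: 0.802
```

```bash
python3 go.py .538 -.367 .26 63
```

```text
t 10.2 p [ 0.5326 -0.3678  0.2465] F [ 0.5  0.9 -0.3] w 0.802 j [-20.3  23.4   6.    0.  -72.6 -63. ]
[-1.35, 0.01, 0.55, 3.37, 0.0, 0.0]
```

Call:
play_rows(
  plan=[
    [[0,0,0.5,3.4,0,0],[0,0,0.5,3.4,0,0],[0,0,0.5,3.4,0,0],[0,0,0.5,3.4,0,0],[0,0,0.5,3.4,0,0]],
  ],
)

```text
time_s: 10.82
tcp_pos: [0.5385, -0.3644, 0.2468]
ee_rot: [[0.0, 0.447, 0.894], [-0.0, 0.894, -0.447], [-1.0, 0.0, 0.0]]
wrist_force: [0.9, 0.1, -0.0]
gripper_width: 0.798
```

```bash
python3 - <<'E'
from h import *
s=r.sense();print(s['tcp_pos'],s['joints'].round(1))
k=cal("wrist");p,d=r.capture("wrist");cv2.imwrite("pics/w5.png",p);C=cloud(k,d)
print(proj(k,[[.538,-.367,.158]]))
def cl(a,b,tag,R=.05):
    m=(abs(C[...,0]-.538)<R)&(abs(C[...,1]+.367)<R)&(C[...,2]>a)&(C[...,2]<b);P=C[m]
    if len(P)>5:
        A=np.c_[2*P[:,:2],np.ones(len(P))];q=np.linalg.lstsq(A,(P[:,:2]**2).sum(1),rcond=None)[0];print(tag,len(P),P.mean(0).round(4),"circ",q[:2].round(4),np.sqrt(q[2]+(q[:2]**2).sum()).round(4))
for a in(.07,.09,.11,.13,.152):cl(a,a+.02,a)
m=(C[...,2]>.04)&(C[...,2]<.056)&(abs(C[...,0]-.538)<.08)&(abs(C[...,1]+.367)<.08);print(cv2.minAreaRect(C[m][:,:2].astype(np.float32)))
E
python3 go.py .538 -.367 .16 63
```

```text
[ 0.53851846 -0.36441556  0.24678268] [-19.9  23.7   6.5   0.  -72.8 -96.7]
[[317.90439954 248.92636724]]
0.07 78 [ 0.5292 -0.3637  0.0798] circ [ 0.5378 -0.3685] 0.0119
0.09 96 [ 0.5294 -0.3635  0.0999] circ [ 0.5378 -0.3685] 0.0118
0.11 111 [ 0.5292 -0.3635  0.1201] circ [ 0.5379 -0.3685] 0.0118
0.13 107 [ 0.529  -0.3636  0.1447] circ [ 0.5381 -0.3687] 0.0134
0.152 882 [ 0.5371 -0.3681  0.1554] circ [ 0.5375 -0.3683] 0.0091
((0.5377260446548462, -0.36862632632255554), (0.09009025990962982, 0.09042857587337494), 73.15613555908203)
t 10.88 p [ 0.5385 -0.3644  0.2467] F [-0.6  0.1  0.5] w 0.803 j [-19.9  23.7   6.5   0.  -72.8 -96.7]
[8.67, -0.25, 0.07, 0.04, 0.0, -0.0]
```

View pics/w5.png

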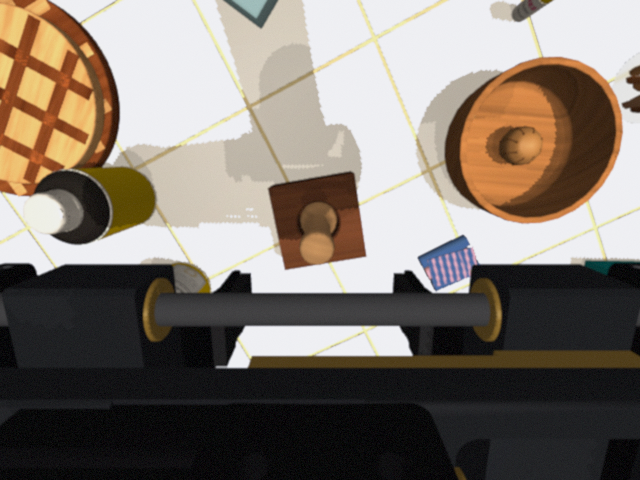

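Call:
play_rows(
  plan=[
    [[2,-0.4,0.1,0,0,0],[6,-0.4,0.1,0,0,0],[6,-0.4,0.1,0,0,0],[6,-0.4,0.1,0,0,0]],
  ],
)

```text
time_s: 11.38
tcp_pos: [0.5384, -0.3691, 0.1881]
ee_rot: [[0.002, 0.448, 0.894], [-0.002, 0.894, -0.448], [-1.0, -0.001, 0.002]]
wrist_force: [-0.3, 0.6, 1.0]
gripper_width: 0.802
```

```bash
python3 go.py .538 -.3685 .094 63
```

```text
t 11.38 p [ 0.5384 -0.3691  0.1881] F [-0.3  0.6  1. ] w 0.802 j [-20.2  26.    1.7   0.1 -65.5 -96.4]
[9.41, 0.04, -0.08, 0.04, 0.01, 0.0]
```

Call:
play_rows(
  plan=[
    [[3,0,0,0,0,0],[6.5,0,0,0,0,0],[8.8,0,0,0,0,0],[9.3,0,0,0,0,0],[9.3,0,0,0,0,0]],
  ],
)

```text
time_s: 12.0
tcp_pos: [0.5387, -0.369, 0.0952]
ee_rot: [[0.002, 0.449, 0.894], [-0.002, 0.894, -0.449], [-1.0, -0.0, 0.003]]
wrist_force: [0.2, -0.6, 0.8]
gripper_width: 0.803
```

Call:
play_rows(
  plan=[
    [[0,0,0,0,0,0],[0,0,0,0,0,0]],
  ],
)

```text
time_s: 12.25
tcp_pos: [0.5383, -0.3688, 0.0948]
ee_rot: [[0.002, 0.449, 0.893], [-0.001, 0.893, -0.449], [-1.0, 0.0, 0.002]]
wrist_force: [0.9, 0.3, -0.4]
gripper_width: 0.798
```

Call:
play_rows(
  plan=[
    [[0,0,0,0,0,0],[0,0,0,0,0,0],[0,0,0,0,0,0],[0,0,0,0,0,0],[0,0,0,0,0,0]],
  ],
  hand=0,
)

```text
time_s: 12.88
tcp_pos: [0.5377, -0.3685, 0.0935]
ee_rot: [[-0.0, 0.449, 0.893], [0.0, 0.893, -0.449], [-1.0, -0.0, -0.0]]
wrist_force: [0.8, 0.6, 0.1]
gripper_width: 0.318
```

Call:
play_rows(
  plan=[
    [[0,0,0,0,0,0],[0,0,0,0,0,0],[0,0,0,0,0,0],[0,0,0,0,0,0]],
  ],
)

```text
time_s: 13.38
tcp_pos: [0.5377, -0.3685, 0.0936]
ee_rot: [[0.0, 0.449, 0.893], [-0.0, 0.893, -0.449], [-1.0, -0.0, 0.0]]
wrist_force: [0.1, 0.3, -0.1]
gripper_width: 0.28
```

Call:
play_rows(
  plan=[
    [[-0.5,0,0,0,0,0],[-2,0,0,0,0,0],[-4,0,0,0,0,0],[-7,0,0,0,0,0],[-11,0,0,0,0,0]],
  ],
)

```text
time_s: 14.0
tcp_pos: [0.5371, -0.3682, 0.2045]
ee_rot: [[-0.001, 0.45, 0.893], [0.001, 0.893, -0.45], [-1.0, 0.0, -0.002]]
wrist_force: [0.3, -0.9, -1.6]
gripper_width: 0.274
```

Call:
play_rows(
  plan=[
    [[-5,0,0,0,0,0],[-8,0,0,0,0,0],[-8,0,0,0,0,0],[-8,0,0,0,0,0]],
  ],
)

```text
time_s: 14.5
tcp_pos: [0.5371, -0.3679, 0.2826]
ee_rot: [[-0.001, 0.45, 0.893], [0.002, 0.893, -0.45], [-1.0, 0.001, -0.002]]
wrist_force: [-0.6, 0.8, -1.8]
gripper_width: 0.278
```

```bash
python3 - <<'E'
from h import *
s=r.sense();print(s['tcp_pos'],s['joints'].round(1),s['wrist_force'],s['gripper_width'])
for n in("wrist","side"):
    p,d=r.capture(n);cv2.imwrite(f"pics/{n}6.png",p)
p0,R0=s['tcp_pos'],s['ee_rot']
for hd in(15,30,45):
    a=np.radians(hd);x=np.array([np.cos(a),np.sin(a),-1])/2**.5;y=np.array([-np.sin(a),np.cos(a),0]);R=np.c_[x,y,np.cross(x,y)]
    foot_head=np.array([.562,-.147,.135]);tcp=foot_head-.066*x
    print(hd,tcp.round(3),mv(p0,R0,tcp,R), mv(p0,R0,[.48,-.25,.27],R))
E
```

```text
[ 0.53706408 -0.36792954  0.28259214] [-20.2  22.9  10.4  -0.1 -77.6 -96.5] [-0.63815756  0.83196504 -1.84644461] 0.2781768750399519
15 [ 0.517 -0.159  0.182] [ 10.13  17.74 -11.17  -3.96  -4.3    1.63] [  1.29   7.97 -10.4   -3.96  -4.3    1.63]
30 [ 0.522 -0.17   0.182] [ 10.12  16.95 -10.25  -5.37  -4.13   2.21] [  1.29   7.97 -10.4   -5.37  -4.13   2.21]
45 [ 0.529 -0.18   0.182] [10.12 16.42 -9.15 -6.78 -3.89  2.8 ] [  1.29   7.97 -10.4   -6.78  -3.89   2.8 ]
```

View pics/side6.png

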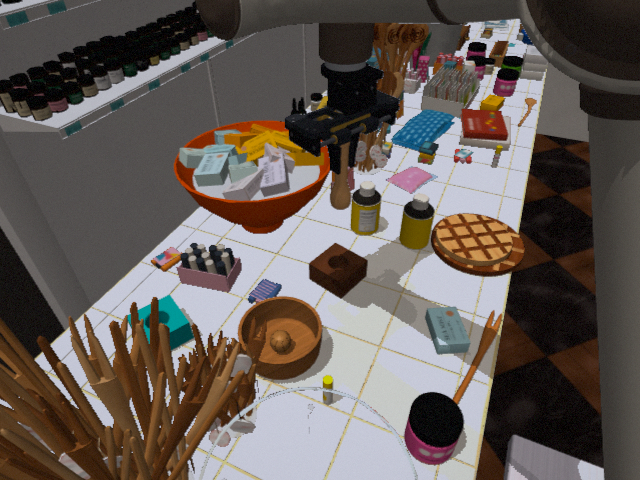

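View pics/wrist6.png

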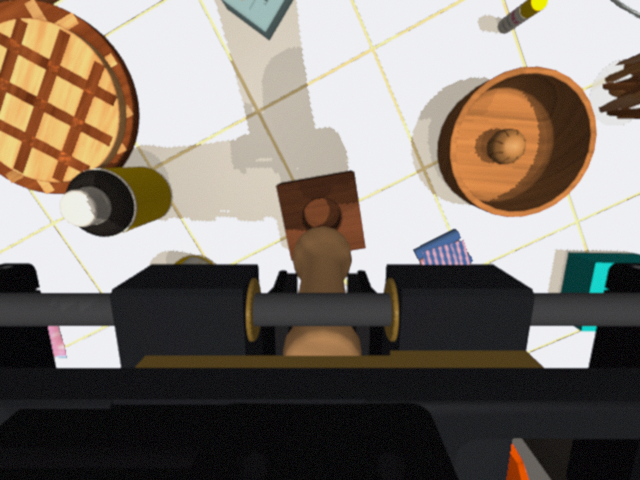

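Call:
play_rows(
  plan=[
    [[0,4,-5,-1.8,-1.4,0.7],[1,8,-10.4,-3.6,-2.8,1.5],[1,8,-10.4,-5.4,-4.1,2.2],[1,8,-10.4,-5.4,-4.1,2.2],[1,8,-10.4,-5.4,-4.1,2.2]],
  ],
)

```text
time_s: 15.22
tcp_pos: [0.4792, -0.249, 0.2721]
ee_rot: [[0.502, -0.254, 0.827], [0.203, 0.964, 0.173], [-0.841, 0.081, 0.535]]
wrist_force: [-0.5, -0.2, -1.5]
gripper_width: 0.277
```

```bash
cat > tl.py <<'E'
import sys
from h import *
s=r.sense();p0,R0=s['tcp_pos'],s['ee_rot'];print(round(s['time_s'],2),p0.round(4),s['joints'].round(1),s['wrist_force'].round(1),s['gripper_width'])
x0=R0[:,0];print("tilt",np.degrees(np.arccos(-x0[2])).round(1),"head",np.degrees(np.arctan2(x0[1],x0[0])).round(1),"headpt",(p0+.066*x0).round(4))
hd=float(sys.argv[1]);hz=float(sys.argv[2])
a=np.radians(hd);x=np.array([np.cos(a),np.sin(a),-1])/2**.5;y=np.array([-np.sin(a),np.cos(a),0]);R=np.c_[x,y,np.cross(x,y)]
tcp=np.array([.562,-.147,hz])-.066*x
print("stay",mv(p0,R0,p0,R),"fin",tcp.round(3),mv(p0,R0,tcp,R))
E
python3 tl.py 30 .135
```

```text
15.22 [ 0.4792 -0.249   0.2721] [-25.7   4.6 -11.7 -29.6 -54.2 -37.4] [-0.5 -0.2 -1.5] 0.2772095026253523
tilt 32.8 head 22.0 headpt [ 0.5123 -0.2356  0.2166]
stay [ 0.    0.    0.   -1.48 -1.18  0.59] fin [ 0.522 -0.17   0.182] [11.33  5.77  0.03 -1.48 -1.18  0.59]
```

```bash
python3 tl.py 30 .17
```

```text
15.22 [ 0.4792 -0.249   0.2721] [-25.7   4.6 -11.7 -29.6 -54.2 -37.4] [-0.5 -0.2 -1.5] 0.2772095026253523
tilt 32.8 head 22.0 headpt [ 0.5123 -0.2356  0.2166]
stay [ 0.    0.    0.   -1.48 -1.18  0.59] fin [ 0.522 -0.17   0.217] [ 8.39  6.05  1.9  -1.48 -1.18  0.59]
```

Call:
play_rows(
  plan=[
    [[2,1.5,0.5,-0.5,-0.4,0.2],[4,3,1,-1.1,-0.8,0.4],[6,4.5,1.5,-1.5,-1.2,0.6],[8.4,6,1.9,-1.5,-1.2,0.6],[8.4,6,1.9,-1.5,-1.2,0.6]],
  ],
)

```text
time_s: 15.85
tcp_pos: [0.5219, -0.171, 0.2143]
ee_rot: [[0.61, -0.5, 0.615], [0.355, 0.866, 0.352], [-0.709, 0.004, 0.706]]
wrist_force: [-0.1, 0.0, -1.5]
gripper_width: 0.28
```

```bash
python3 tl.py 30 .135; python3 - <<'E'
from h import *
for n in("side","top"):
    k=cal(n);p,d=r.capture(n);cv2.imwrite(f"pics/{n}7.png",p)
E
```

```text
15.85 [ 0.5219 -0.171   0.2143] [-26.4   9.3 -15.1 -50.6 -49.7  -5.1] [-0.1  0.  -1.5] 0.2797195146534004
tilt 44.9 head 30.2 headpt [ 0.5622 -0.1475  0.1676]
stay [ 0.    0.    0.   -0.02 -0.01 -0.01] fin [ 0.522 -0.17   0.182] [ 2.32  0.06 -2.3  -0.02 -0.01 -0.01]
```

View pics/side7.png

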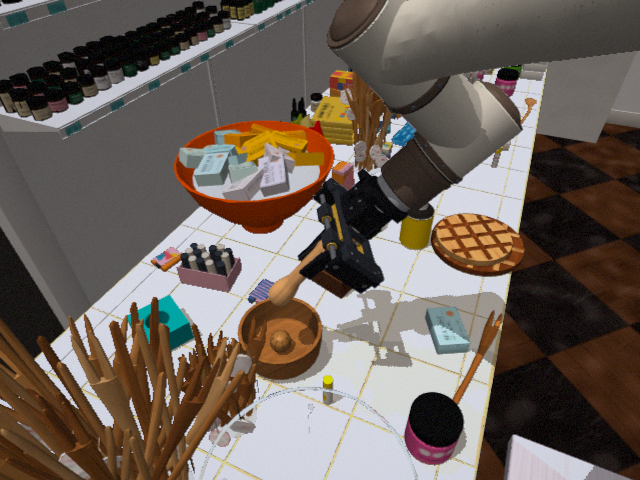

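View pics/top7.png

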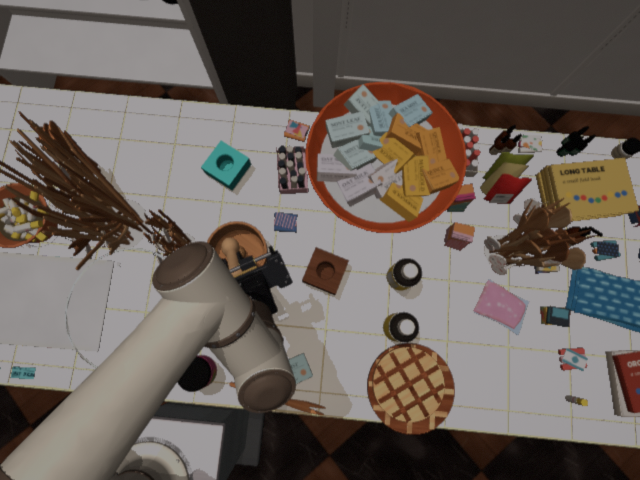

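Call:
play_rows(
  plan=[
    [[0.8,0,-0.8,0,0,0],[1.6,0,-1.6,0,0,0],[2.3,0,-2.3,0,0,0],[2.3,0,-2.3,0,0,0],[2.3,0,-2.3,0,0,0]],
  ],
)

```text
time_s: 16.58
tcp_pos: [0.5234, -0.1725, 0.1848]
ee_rot: [[0.615, -0.498, 0.612], [0.352, 0.867, 0.353], [-0.706, -0.002, 0.708]]
wrist_force: [0.5, -0.8, -1.2]
gripper_width: 0.278
```

Call:
play_rows(
  plan=[
    [[0,0,0,0,0,0],[0,0,0,0,0,0],[0,0,0,0,0,0]],
  ],
)

```text
time_s: 16.95
tcp_pos: [0.5233, -0.1723, 0.1849]
ee_rot: [[0.615, -0.498, 0.611], [0.352, 0.867, 0.353], [-0.706, -0.002, 0.708]]
wrist_force: [0.0, -0.4, -1.0]
gripper_width: 0.279
```

```bash
python3 tl.py 30 .135; python3 - <<'E'
from h import *
s=r.sense();R=s['ee_rot'];t=s['tcp_pos']
for n in("side","top"):
    k=cal(n);p,d=r.capture(n);cv2.imwrite(f"pics/{n}8.png",p);C=cloud(k,d)
    L=(C-t)@R
    # points on pestle in tool frame: beyond TCP
    m=(L[...,0]>-.01)&(L[...,0]<.11)&(abs(L[...,1])<.045)&(abs(L[...,2])<.045)&(C[...,2]>.08);P=C[m];Q=L[m]
    if len(P):print(n,len(P),"zmin",P[:,2].min(),"xmax tool",Q[:,0].max(),"head y,z range",Q[Q[:,0]>.05].min(0).round(3),Q[Q[:,0]>.05].max(0).round(3))
    for a,b in((0,.025),(.052,.075)):
        w=Q[(Q[:,0]>a)&(Q[:,0]<b)]
        if len(w)>10:
            A=np.c_[2*w[:,1:],np.ones(len(w))];q=np.linalg.lstsq(A,(w[:,1:]**2).sum(1),rcond=None)[0];print(" section",a,b,len(w),"centre yz",q[:2].round(4),"r",np.sqrt(q[2]+(q[:2]**2).sum()).round(4))
    M=(C[...,0]>.47)&(C[...,0]<.65)&(C[...,1]>-.24)&(C[...,1]<-.06)&(C[...,2]>.062)&(C[...,2]<.074);P=C[M]
    A=np.c_[2*P[:,:2],np.ones(len(P))];q=np.linalg.lstsq(A,(P[:,:2]**2).sum(1),rcond=None)[0];print(" mortar",q[:2].round(4))
    if n=="top":
        e=C[250:290,160:210].reshape(-1,3);print("elbow z top",e[:,2].max(),np.median(e,axis=0))
E
python3 - <<'E'
import cv2
p=cv2.imread("pics/side8.png")[180:420,180:440];cv2.imwrite("pics/s8c.png",cv2.resize(p,None,fx=2.4,fy=2.4))
E
```

```text
16.95 [ 0.5233 -0.1723  0.1849] [-27.3  11.7 -16.4 -53.5 -47.8  -0.1] [ 0.  -0.4 -1. ] 0.27888015198637467
tilt 45.1 head 29.8 headpt [ 0.5638 -0.149   0.1383]
stay [0.   0.   0.   0.   0.01 0.01] fin [ 0.522 -0.17   0.182] [ 0.19  0.25 -0.27  0.    0.01  0.01]
side 896 zmin 0.11368140240367708 xmax tool 0.0814499163049374 head y,z range [ 0.05  -0.012 -0.029] [0.081 0.023 0.01 ]
 section 0 0.025 163 centre yz [ 0.0018 -0.0046] r 0.0113
 section 0.052 0.075 265 centre yz [ 0.0021 -0.0102] r 0.0188
 mortar [ 0.5602 -0.1449]
top 162 zmin 0.12746324755541683 xmax tool 0.08164056708818584 head y,z range [ 0.05  -0.021 -0.013] [0.082 0.007 0.012]
 section 0 0.025 17 centre yz [-0.0145  0.0058] r 0.0056
 section 0.052 0.075 57 centre yz [-0.0025 -0.007 ] r 0.0173
 mortar [ 0.564  -0.1485]
elbow z top 1.109918927200403 [ 0.4648042  -0.18603605  0.56259609]
```

View pics/s8c.png

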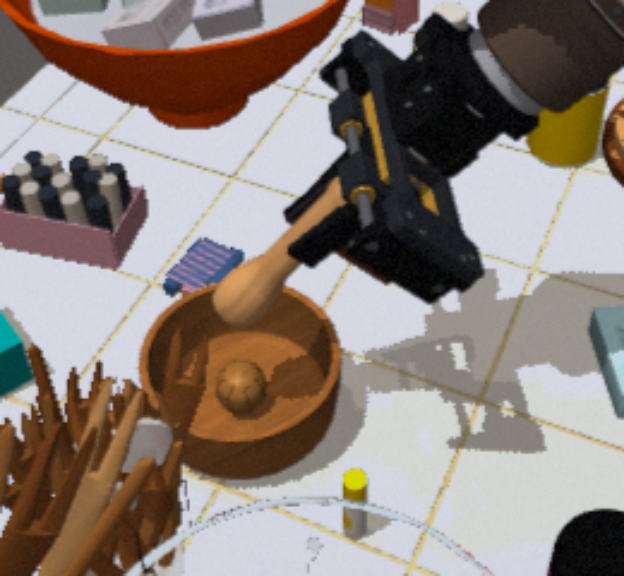

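The pestle has sagged about 6° in the pads: the head centre sits about 9 mm toward tool −z. I'll tilt the tool a further 6.5° and recentre the head.

```bash
cat > t2.py <<'E'
import sys
from h import *
s=r.sense();p0,R0=s['tcp_pos'],s['ee_rot']
sl,hd,hz=map(float,sys.argv[1:4]);sl=np.radians(sl)
ax=np.array([np.cos(sl),0,-np.sin(sl)]);hp=np.array([-.019,0,0])+.085*ax
w=R0@ax;print(round(s['time_s'],2),"pestle tilt",np.degrees(np.arccos(-w[2])),"head pt",p0+R0@hp)
T=np.radians(45)+sl;a=np.radians(hd);x=np.array([np.cos(a)*np.sin(T),np.sin(a)*np.sin(T),-np.cos(T)]);y=np.array([-np.sin(a),np.cos(a),0]);R=np.c_[x,y,np.cross(x,y)]
tcp=np.array([.562,-.147,hz])-R@hp;print(tcp,mv(p0,R0,tcp,R))
E
python3 t2.py 6.5 30 .136
```

```text
17.05 pestle tilt 38.59255883734073 head pt [ 0.55756629 -0.15258552  0.13182102]
[ 0.52282576 -0.16961726  0.1842763 ] [ 0.11  0.25  0.03  0.   -0.64  0.01]
```

Call:
play_rows(
  plan=[
    [[0,0.1,0,0,-0.2,0],[0.1,0.2,0,0,-0.4,0],[0.1,0.2,0,0,-0.6,0],[0.1,0.2,0,0,-0.65,0],[0.1,0.2,0,0,-0.65,0]],
  ],
)

```text
time_s: 17.68
tcp_pos: [0.5228, -0.1705, 0.184]
ee_rot: [[0.68, -0.498, 0.539], [0.389, 0.867, 0.311], [-0.622, -0.001, 0.783]]
wrist_force: [0.0, 0.2, -0.8]
gripper_width: 0.278
```

Call:
play_rows(
  plan=[
    [[0,0,0,0,0,0],[0,0,0,0,0,0],[0,0,0,0,0,0],[0,0,0,0,0,0],[0,0,0,0,0,0]],
  ],
)

```text
time_s: 18.3
tcp_pos: [0.5228, -0.1701, 0.184]
ee_rot: [[0.68, -0.498, 0.538], [0.39, 0.867, 0.311], [-0.621, -0.001, 0.784]]
wrist_force: [0.6, 0.4, -1.1]
gripper_width: 0.279
```

```bash
cat > chk.py <<'E'
from h import *
s=r.sense();R=s['ee_rot'];t=s['tcp_pos']
k=cal("side");p,d=r.capture("side");cv2.imwrite("pics/side9.png",p);C=cloud(k,d);L=(C-t)@R
m=(L[...,0]>-.005)&(L[...,0]<.11)&(abs(L[...,1])<.045)&(abs(L[...,2])<.045)&(C[...,2]>.085);Q=L[m];print("zmin",C[m][:,2].min())
for a,b in((0,.02),(.048,.06),(.06,.072)):
    w=Q[(Q[:,0]>a)&(Q[:,0]<b)];A=np.c_[2*w[:,1:],np.ones(len(w))];q=np.linalg.lstsq(A,(w[:,1:]**2).sum(1),rcond=None)[0];rr=np.sqrt(q[2]+(q[:2]**2).sum())
    c=np.r_[(a+b)/2,q[:2]];print(a,b,len(w),c.round(4),"r",rr.round(4),"world",(t+R@c).round(4))
print(s['wrist_force'].round(1),s['gripper_width'],s['joint_velocities'].round(2))
E
python3 chk.py; python3 t2.py 6.5 30 .136; python3 chk.py
```

```text
zmin 0.11909276802975532
0 0.02 127 [ 0.01    0.0022 -0.0045] r 0.0108 world [ 0.5261 -0.1657  0.1742]
0.048 0.06 160 [ 0.054   0.0016 -0.0106] r 0.0184 world [ 0.553  -0.151   0.1421]
0.06 0.072 141 [ 0.066   0.0013 -0.0117] r 0.0195 world [ 0.5607 -0.1469  0.1338]
[ 0.6  0.4 -1.1] 0.27914394708903706 [-0.1   0.1   0.05  0.   -0.11  0.03]
18.35 pestle tilt 45.08150856492524 head pt [ 0.56210655 -0.14764161  0.13576158]
[ 0.52282576 -0.16961726  0.1842763 ] [ 0.    0.05  0.04 -0.    0.01  0.01]
zmin 0.11753086676669344
0 0.02 128 [ 0.01    0.0025 -0.0042] r 0.0106 world [ 0.5261 -0.1654  0.1744]
0.048 0.06 160 [ 0.054   0.0019 -0.0105] r 0.0182 world [ 0.5529 -0.1507  0.1422]
0.06 0.072 137 [ 0.066   0.0021 -0.0114] r 0.019 world [ 0.5604 -0.1461  0.134 ]
[ 0.4 -0.7 -2.1] 0.27626387598477187 [-0.03  0.05  0.01 -0.05 -0.01  0.04]
```

View pics/side9.png

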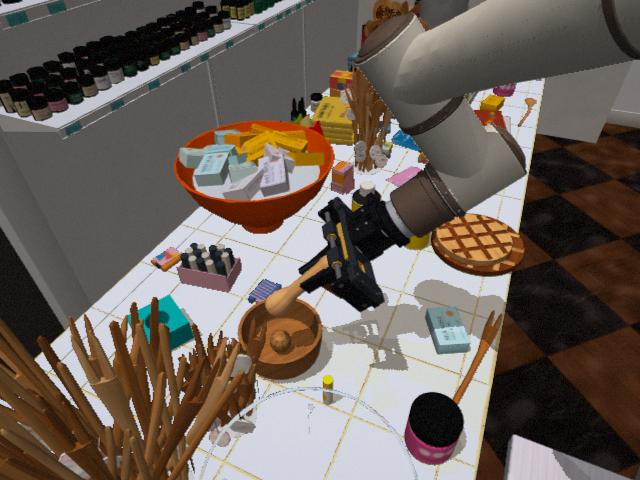

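Call:
play_rows(
  plan=[
    [[0,0,0,0,0,0],[0,0,0,0,0,0],[0,0,0,0,0,0],[0,0,0,0,0,0],[0,0,0,0,0,0]],
  ],
)

```text
time_s: 19.02
tcp_pos: [0.5228, -0.1702, 0.184]
ee_rot: [[0.68, -0.498, 0.538], [0.39, 0.867, 0.311], [-0.621, -0.001, 0.784]]
wrist_force: [-0.7, 0.2, -1.9]
gripper_width: 0.275
```

```bash
python3 chk.py; python3 -c "
from station import r
print(r.finish_job())"
```

```text
zmin 0.11977059444232596
0 0.02 129 [ 0.01    0.0027 -0.0042] r 0.0105 world [ 0.526  -0.1652  0.1745]
0.048 0.06 163 [ 0.054   0.0018 -0.0107] r 0.0183 world [ 0.5529 -0.1509  0.1421]
0.06 0.072 136 [ 0.066   0.0021 -0.0114] r 0.019 world [ 0.5605 -0.1462  0.1341]
[-0.7  0.2 -1.9] 0.2752712864680855 [ 0.05 -0.05  0.01 -0.05 -0.02  0.  ]
the job is handed in; nothing more can be done
None
```

The job is handed in after about 19 s of the 54 s. The walnut rests in the mortar, and the pestle is held still at a slant over the mouth.

- **Walnut:** I lowered it to about 12 mm above the counter, level with the mortar floor, and released it with no force above sensor noise. The wrist picture showed it standing free near the middle. A numeric sphere fit of it inside the bowl failed, so that check is from the pictures only.
- **Pestle:** I drew it straight up out of the dark stand and tilted it head down. It sagged about 6–7° in the pads, so I tilted the tool 6.5° further to make up for it. The last depth fits put it about 44–45° from upright and not moving.
- **Position over the mortar:** The head centre is within about 2 mm of the mouth centre, and the lowest point of the head is about 36 mm above the rim. The top and side views differ by 3–4 mm on where the mortar's centre is; I used the mean.
- **Surroundings:** In the last side picture the mortar, lip balm and other goods look as they did at the start. The arm partly hides the oil tins there, but I saw them standing in place in the earlier top view.

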